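# Dock the bean probe in the roast logger's bayonet port

### The arm

A 7-joint arm with a two-finger parallel gripper is mounted at the origin on the work surface. World frame = base frame: x ahead of the robot, y to its left, z up, the work surface at z = 0. Lengths are in m, angles in degrees, forces in N, time in s.
With the tool pointing down it reaches from about 0.35 to 0.9 m from the base axis. Payload 8.1 kg.
Tool frame: the origin (TCP) lies midway between the tips of the shut fingers; the grasp point (between the pads) lies 19 mm behind it (arm.grip_point_offset is the distance from the TCP to the grasp point, in m); y points along the fingers, z is the direction in which the jaws open and shut, and the axes are right-handed (so a half turn about y gives the same grasp; the last joint's range is limited). The gripper opens to 92 mm and grips with 3 to 60 N. Pads are 19 mm wide; open, the fingers measure 130 mm over their backs; the gripper's body (75 mm by 190 mm) begins 47 mm behind the grasp point.
Start: joints at [70.439, 24.895, 1.432, 90.138, -0.665, 64.973, -4.303], TCP at [0.148, -0.607, 0.227] pointing down, gripper open.
Joint ranges: [-149.89, 149.89], [-25.12, 119.58], [-72.63, 75.52], [4.76, 147.25], [-75.54, 255.54], [6.69, 114.76], [-157.13, 157.13]. Speed limits (degrees/s): [127.2, 127.2, 172.46, 172.46, 180, 180, 180].

### API

Orientations are given as [roll, pitch, yaw] about the fixed x, y, z axes, in that order (R = Rz(yaw) Ry(pitch) Rx(roll)).
In Python, from station import arm gives the robot as it stands.
- The arm moves only by the shell command python3 -m creep 'ROWS'. ROWS is JSON, a list of rows, each a list of 7 numbers: the shift along the tool's x, y, z in m, then the turn, a rotation vector about the tool's x, y, z in rad, then the gripper's target within -1 to 1 (fully open at 1, half-way at 0, shut at -1). A call has 1 to 5 rows; each row shifts and turns the commanded pose from where the row before left it, along the tool's axes as they then stand; what a row does not reach is not made up. A row lasts 1/8 s, in which the tool goes at most 62.5 mm and 10.7 degrees, less where a joint would pass 70% of its speed; a pose out of reach is approached as far as the arm can. A call with a gripper value outside its range is refused whole. The fingers move at their own pace and stop on an object; the grip force is fixed at half the most. Time passes only in rows, so rows that do not move let the fingers close. It gives the time, the measured TCP pose, the force and the opening at its end, in the units of the state.
- arm.get_obs(): the state, without advancing time (a new reading comes with each control period).
- arm.get_image(name): name is "scene" or "side" or "wrist"; returns the picture (400x640x3 uint8, red, green, blue); there is no depth.
- arm.get_calibration(name): a dict with "fx", "fy", "cx", "cy" (pixels), "extrinsics" (4x4, takes a point from world to camera coordinates); the wrist camera has in their place "mount" (4x4, takes a point from camera to tool coordinates, whose origin is the TCP and whose axes are the tool frame's). Camera axes: x right, y up, looking along -z (the intrinsics and any distortion apply to the point x, -y, -z); pixel columns grow to the right and rows downward; lengths in m; the calibration is good to about 2 mm. The wrist camera is an equidistant fisheye: a pixel r from the principal point sees the ray r / f radians off the axis. A picture is of the moment at which its call begins: read the wrist's pose just before it. get_calibration takes no time and is no camera call.
- arm.finish_job(): hands the job in, once; it reports no verdict.
Trained networks look in the newest picture that a camera, given by its name, has taken for a name from the list of things; names that differ only in an ending like _2 or _b are one class to them, and where a whole thing is asked for, a point or a joint stands for the part that bears it (a point fixed in the world has none). Each returns a list of dicts, best first, with "p" (0 to 1); they miss things now and then, are a little off and sometimes report something else, mostly with a low value. They report only what shows in the picture. A call takes as long as a camera call. They do not tell look-alikes from the thing itself.
- arm.recognise(camera, name): "extent" ([left, top, right, bottom] in pixels, round what is visible of it).
- arm.regions_of(camera, name): "pixels" (400x640 bool, what is visible of it) and "extent" ([left, top, right, bottom] in pixels, round what is visible of it).
The state is a dict: "time_s": time; "joints": joint angles; "joint_velocities": joint speeds; "effort": joint torques, N m; "eef_pos": TCP position; "tcp_rot": TCP orientation; "ft_force": force on the tool from outside, world axes, zero at the start; "torque": the same for the moment, N m; "finger_gap": opening from 0.0 (shut) to 1.0 (fully open).
Only numpy, scipy, OpenCV 4.12 (cv2) and the standard library are available. Lean on these libraries where they do the work, as an engineer would, in place of code of your own. Each camera call takes 0.05 s, during which the arm holds its last target.

### The job

Take the orange-handled bean probe out of its wooden stand and lock it into the bayonet port on the black roast logger: feel its two pins into the slots, push it down against the spring, turn it clockwise (seen from above) to the stop, and let it spring up into its notches, then let go of it. Be gentle: never press or wrench the probe against the port with more than about 40 N in all, and leave the bowl, jar, brush and tray where they are.

Things in the scene. Friction and masses are not known exactly. Their poses are not given: they have to be found in the camera images.
- probe_center (a point): The bean probe (140 g, 70 mm tall, same after a half turn): point on its axis 35 mm above its flat foot; z up the axis, x along the pins. Steel shaft 22 mm diameter, tapered to 16 mm over the lowest 5 mm; two brass cross pins, 6 mm thick, reach 19 mm from the axis along +x and -x, centre line 17 mm above the foot. Starts upright in the stand, foot 7 mm above the table, yaw within 0.6 rad of the stand's.
- probe_grip (a point): Middle of the probe's orange grip bar, 22 mm above probe_center on the axis. The bar is 44 mm long along x (in line with the pins), 18 mm thick along y (grasp it across these flat sides) and 26 mm high: the top 26 mm of the probe. Below it is a dark neck, 16 mm diameter, from 38 to 44 mm above the foot, then the shaft.
- stand: Fixed dark wooden stand, 75 x 75 x 20 mm; origin under its centre on the table. Its central round hole, 26 mm wide and 13 mm deep, holds the probe.
- logger: Fixed black steel case, 150 (x) x 200 (y) x 30 mm high, with display and coloured lamps at its -y end; origin under its centre on the table, z up. The round port stands on its top at x = -20, y = +45 mm.
- port_mouth (a point): Centre of the port's upper face, 70 mm above the table; axes of the case, NOT of the slots. Steel ring 56 mm diameter, bore 24.5 mm. Two opposite pin slots, 8.2 mm wide, white marks on the rim. Their line is clamped at an unmeasured angle, -0.5 to +0.5 rad about z from the case's x axis: see or feel it. Pins that miss the slots rest on this face, foot 14 mm below it; in the slots the probe drops 6 mm more and stands by itself.
- port_spring (a point): Where the probe's foot meets the sprung plunger inside the port: on its axis, 20 mm below the mouth. The spring pushes up with 5 N here and 0.4 N more per mm of depth. With the foot 32 mm or more below the mouth (about 10 N) the pins are below the ridge and free to turn clockwise; the other way is walled off. At 38.5 mm the plunger bottoms on a hard stop.
- port_lock (a point): Where the foot is when locked: on the port's axis, 26 mm below the mouth. The notches (yellow marks on the rim) lie 60 degrees clockwise, seen from above, from the slots, against a hard end stop, with about 1.4 mm of play each way at the pins. Let up there, the probe rises 6 mm from the turning depth into the notches, where the spring (about 7 N) holds it.
- bowl: Loose white cupping bowl, 96 mm wide, 55 mm high; origin under its centre. Leave alone.
- jar: Loose amber jar, 56 mm wide, 85 mm high; origin under its centre. Leave alone.
- brush: Loose brush lying on the table along its x axis. Leave alone.
- tray: Loose green tray, 150 x 120 x 50 mm; origin under its centre. Leave alone.
Things that resemble listed ones, but are neither listed nor needed, are in the scene too. There is more than one size of the stand; the one meant has the size given above.

How it is judged:
By the outcome, as a careful person would: the job done as asked, in the order asked, and still so for the second after the job is handed in, with the robot touching nothing.
It also fails if it takes over 72 s, if anything falls off the work surface, if the arm or the gripper's body presses on something with over 40 N, if the wrist force passes 120 N, or if a joint passes its speed limit or range.

## Working session

There is one attempt and no reset: what is moved stays moved. The work goes in short steps, Python scripts to look and compute and a shell command to move; the robot and the scene stay as the last step left them, time stands still between calls to the robot, and variables do not carry over. Pictures are saved under pics/ and viewed, and the job is handed in when it is done.

```bash
ls; mkdir -p pics; python3 - <<'E'
from station import arm
import cv2
o=arm.get_obs()
for k,v in o.items(): print(k,v)
print(arm.grip_point_offset)
for n in ["scene","side","wrist"]:
    im=arm.get_image(n); cv2.imwrite(f"pics/{n}0.png",im[:,:,::-1])
    print(n,arm.get_calibration(n))
E
```

```text
pics
time_s 0.0
joints [70.43882047 24.9374047   1.43037578 90.18961111 -0.66333737 64.97156228
 -4.30441202]
joint_velocities [ 0.01762232 -0.03572933  0.01330937  0.01353209  0.02938537  0.01279224
 -0.05235397]
effort [-6.02515483e-04 -6.67847085e+01  9.85206105e-01 -3.14452708e+01
 -6.01675990e-02  4.29487287e-02  1.59928377e-04]
eef_pos [ 0.14766164 -0.60678475  0.2259311 ]
tcp_rot [-9.00898270e+01 -9.19944607e-03 -1.66321889e+02]
ft_force [-0.35846268 -0.87767042 -0.88390205]
torque [ 0.00987904 -0.05232531 -0.00367981]
finger_gap 1.0010573630163078
0.0188
scene {'fx': 434.08862469504214, 'fy': 434.08862469504214, 'cx': 323.2833323461267, 'cy': 193.03197201973265, 'extrinsics': array([[ 0.73386444,  0.67919331, -0.01180771, -0.40146894],
       [-0.57937467,  0.63489654,  0.51110798,  0.35015083],
       [ 0.3546378 , -0.36824288,  0.8594354 , -1.53809307],
       [ 0.        ,  0.        ,  0.        ,  1.        ]])}
side {'fx': 367.28450362939407, 'fy': 367.28450362939407, 'cx': 322.8471750532062, 'cy': 204.30948482758964, 'extrinsics': array([[-0.98496384, -0.17244751, -0.0103963 ,  0.60350981],
       [ 0.11801359, -0.71556294,  0.68850742, -0.15887037],
       [-0.1261706 ,  0.67692801,  0.72515477, -0.99820503],
       [ 0.        ,  0.        ,  0.        ,  1.        ]])}
wrist {'fx': 309.70691628693146, 'fy': 309.70691628693146, 'cx': 324.2354925593712, 'cy': 202.74847309529386, 'mount': array([[-1.02945547e-04, -9.67095597e-01, -2.54413238e-01,
        -6.91448654e-02],
       [-7.23290537e-04,  2.54413245e-01, -9.67095330e-01,
        -1.57967044e-01],
       [ 9.99999733e-01,  8.44565298e-05, -7.25681804e-04,
         9.37370850e-04],
       [ 0.00000000e+00,  0.00000000e+00,  0.00000000e+00,
         1.00000000e+00]])}
```

View pics/scene0.png

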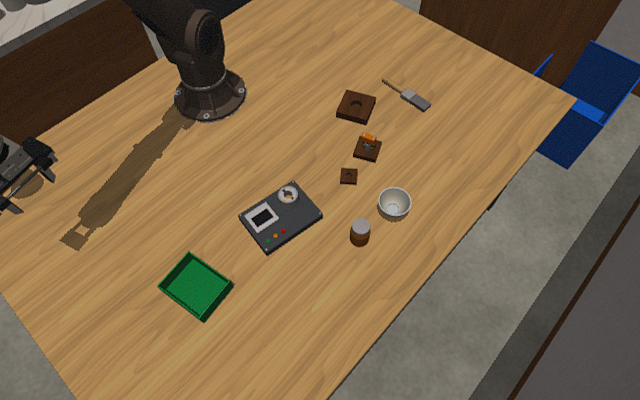

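View pics/side0.png

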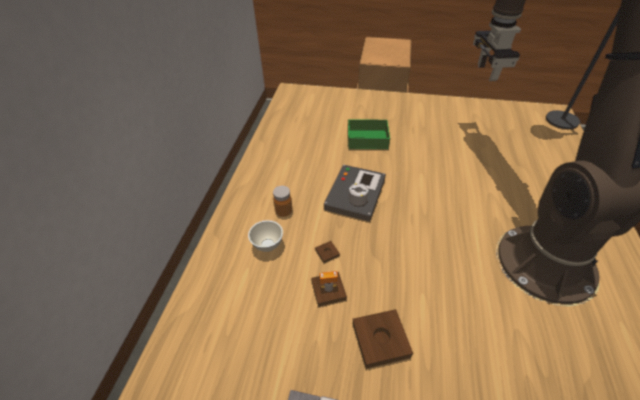

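View pics/wrist0.png

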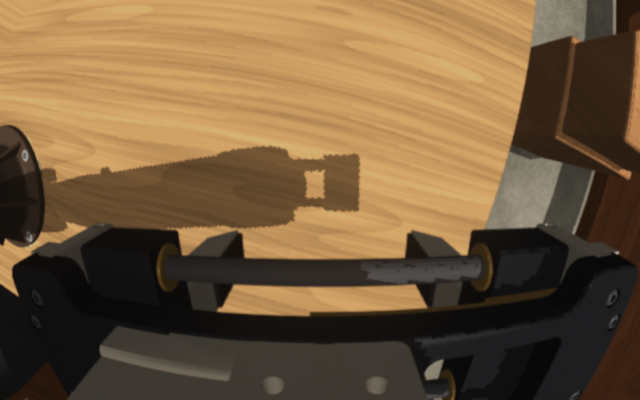

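Scene view: the probe is at about (368,143) in its stand, the logger at (280,215) with its port at (288,194), and the lamps are on the near edge at (275,237). Side view: the probe is at (328,280) and the port at (358,192).

```bash
cat > h.py <<'E'
import numpy as np, cv2
from scipy.spatial.transform import Rotation as R
from station import arm
def ray(cam,uv):
    c=arm.get_calibration(cam)
    E=c["extrinsics"];d=np.array([(uv[0]-c["cx"])/c["fx"],-(uv[1]-c["cy"])/c["fy"],-1.0])
    Rm=E[:3,:3]; return -Rm.T@E[:3,3], Rm.T@d
def atz(cam,uv,z):
    o,d=ray(cam,uv); return o+d*(z-o[2])/d[2]
def proj(cam,p):
    c=arm.get_calibration(cam);E=c["extrinsics"];q=E[:3,:3]@p+E[:3,3]
    return np.array([c["cx"]-c["fx"]*q[0]/q[2], c["cy"]+c["fy"]*q[1]/q[2]])
def tri(a,b):
    (o1,d1),(o2,d2)=a,b
    A=np.stack([d1,-d2],1); s=np.linalg.lstsq(A,o2-o1,rcond=None)[0]
    p,q=o1+d1*s[0],o2+d2*s[1]; return (p+q)/2,np.linalg.norm(p-q)
def tool():
    o=arm.get_obs(); return np.array(o["eef_pos"]),R.from_euler('xyz',o["tcp_rot"],degrees=True).as_matrix(),o
def wray(uv,T=None):
    c=arm.get_calibration("wrist");M=c["mount"]
    p,Rt,_=T if T else tool()
    x=np.array([uv[0]-c["cx"],uv[1]-c["cy"]]);r=np.hypot(*x);th=r/c["fx"]
    d=np.array([np.sin(th)*x[0]/r,-np.sin(th)*x[1]/r,-np.cos(th)])
    return p+Rt@M[:3,3], Rt@M[:3,:3]@d
def watz(uv,z,T=None):
    o,d=wray(uv,T); return o+d*(z-o[2])/d[2]
def wproj(P,T=None):
    c=arm.get_calibration("wrist");M=c["mount"]
    p,Rt,_=T if T else tool()
    q=M[:3,:3].T@(Rt.T@(np.array(P)-p)-M[:3,3])
    th=np.arccos(-q[2]/np.linalg.norm(q)); k=np.hypot(q[0],q[1])
    return np.array([c["cx"]+c["fx"]*th*q[0]/k, c["cy"]-c["fx"]*th*q[1]/k])
def save(im,name,box=None,s=1):
    if box: im=im[box[1]:box[3],box[0]:box[2]]
    cv2.imwrite("pics/"+name,cv2.resize(im[:,:,::-1],None,fx=s,fy=s,interpolation=cv2.INTER_CUBIC))
E
python3 - <<'E'
from h import *
for cam in("scene","side"):
    im=cv2.imread(f"pics/{cam}0.png")[:,:,::-1]
    bx={"scene":(220,80,440,260),"side":(270,130,430,310)}[cam]
    save(im,cam+"z.png",bx,3.3)
for n in("probe_grip","probe_center","logger","stand","port_mouth"):
  for cam in("scene","side"):
    for d in arm.recognise(cam,n)[:3]: print(n,cam,d)
E
```

```text
probe_grip scene {'extent': [360.0, 135.7, 378.5, 149.8], 'p': 0.47}
probe_grip side {'extent': [320.4, 272.1, 339.5, 294.5], 'p': 0.78}
probe_center scene {'extent': [359.5, 134.9, 373.1, 152.2], 'p': 0.6}
probe_center side {'extent': [319.1, 272.3, 337.4, 291.5], 'p': 0.51}
probe_center side {'extent': [321.1, 165.4, 385.1, 224.6], 'p': 0.42}
logger scene {'extent': [241.0, 181.4, 323.5, 260.2], 'p': 0.75}
logger side {'extent': [322.5, 164.7, 386.1, 219.7], 'p': 0.81}
stand scene {'extent': [334.4, 88.4, 375.5, 126.5], 'p': 0.9}
stand scene {'extent': [355.5, 135.0, 378.9, 166.5], 'p': 0.89}
stand scene {'extent': [339.3, 166.3, 356.6, 188.0], 'p': 0.81}
stand side {'extent': [315.9, 241.4, 338.9, 262.8], 'p': 0.9}
stand side {'extent': [354.1, 312.3, 411.7, 367.2], 'p': 0.89}
stand side {'extent': [311.7, 274.0, 345.8, 305.4], 'p': 0.6}
port_mouth scene {'extent': [237.7, 182.1, 323.3, 257.2], 'p': 0.93}
port_mouth side {'extent': [322.5, 162.6, 386.1, 218.4], 'p': 0.77}
```

View pics/scenez.png

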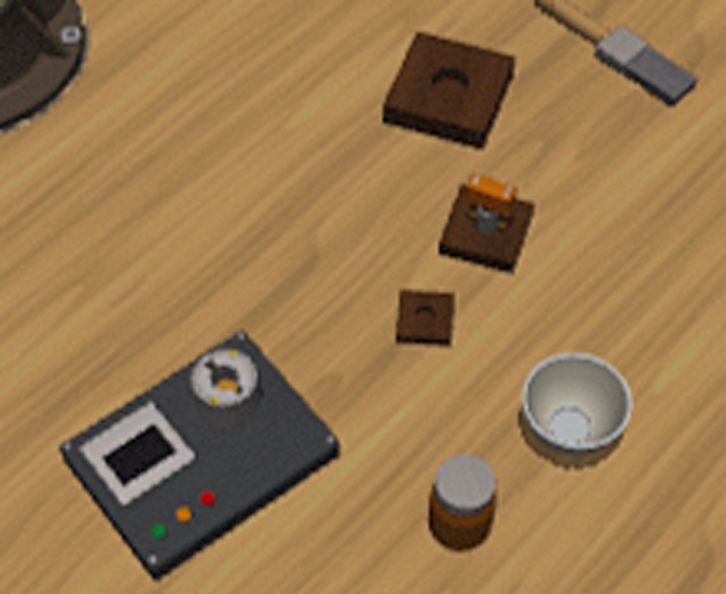

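View pics/sidez.png

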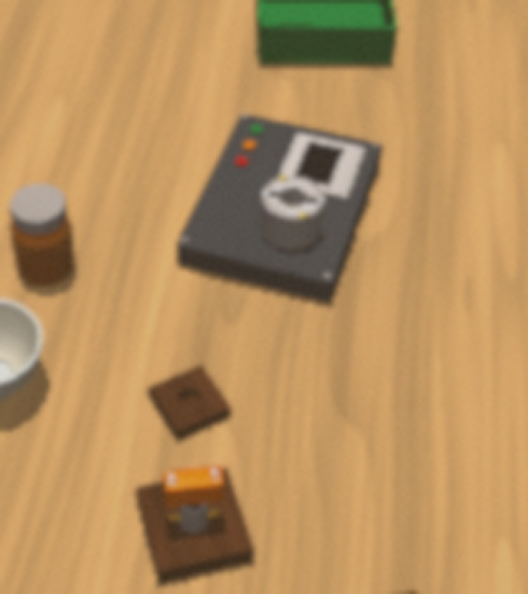

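```bash
python3 - <<'E'
from h import *
s=lambda u,v:(220+u/3.3-.35,80+v/3.3-.35); d=lambda u,v:(270+u/3.3-.35,130+v/3.3-.35)
print("grip top", tri(ray("scene",s(491,188)),ray("side",d(195,477))), atz("scene",s(491,188),.077),atz("side",d(195,477),.077))
a,b=atz("scene",s(469,183),.077),atz("scene",s(515,194),.077);print("bar sc",b-a,np.degrees(np.arctan2(*(b-a)[[1,0]])))
a,b=atz("side",d(222,476),.077),atz("side",d(167,481),.077);print("bar sd",b-a,np.degrees(np.arctan2(*(b-a)[[1,0]])))
for c,f,P in(("scene",s,[(240,333),(338,441),(155,570),(63,450)]),("side",d,[(382,148),(240,118),(180,248),(331,282)])):
    print(c,np.round([atz(c,f(*p),.03)[:2] for p in P],4))
print("port",atz("scene",s(224,376),.07),atz("side",d(293,198),.07))
for u,v in((234,352),(214,401),(210,367),(240,388)): print(atz("scene",s(u,v),.07)-atz("scene",s(224,376),.07))
print("stand corners",np.round([atz("scene",s(*p),.02)[:2] for p in((467,187),(533,204),(514,262),(441,248))],4))
E
```

```text
grip top (array([0.56753691, 0.18158659, 0.07465743]), np.float64(0.003975709127741327)) [0.57052279 0.18061831 0.077     ] [0.56551858 0.1821147  0.077     ]
bar sc [0.03997566 0.01884634 0.        ] 25.24131338531499
bar sd [0.03910988 0.0109207  0.        ] 15.60138909226949
scene [[ 0.4868 -0.072 ]
 [ 0.6294 -0.0935]
 [ 0.5995 -0.2858]
 [ 0.4578 -0.2624]]
side [[ 0.4486 -0.256 ]
 [ 0.5943 -0.2787]
 [ 0.6237 -0.0882]
 [ 0.4833 -0.0689]]
port [ 0.52778839 -0.12874188  0.07      ] [ 0.52626804 -0.1293072   0.07      ]
[-0.0108923   0.02317252  0.        ]
[ 0.0113845  -0.02341483  0.        ]
[-0.01549821 -0.00180099  0.        ]
[0.01877604 0.00082565 0.        ]
stand corners [[0.5269 0.2031]
 [0.588  0.2304]
 [0.6181 0.1644]
 [0.5561 0.1301]]
```

```bash
cat >> h.py <<'E'
def plan(p1,yaw,n,grip,dyaw=None,start=None):
    """rows from present pose, tool down with tool x at world angle yaw (deg)"""
    p,Rt,o=start or tool()
    y0=np.degrees(np.arctan2(Rt[1,0],Rt[0,0])); dy=(yaw-y0+180)%360-180 if dyaw is None else dyaw
    print("yaw0",round(y0,2),"dyaw",round(dy,2),"dp",np.round(np.array(p1)-p,4))
    # first level exactly
    rows=[];P=p.copy();C=Rt.copy()
    for i in range(1,n+1):
        T=R.from_euler('xyz',[-90,0,y0+dy*i/n],degrees=True).as_matrix()
        Q=p+(np.array(p1)-p)*i/n
        sh=np.round(C.T@(Q-P),4); rv=np.round(R.from_matrix(C.T@T).as_rotvec(),3)
        P=P+C@sh; C=C@R.from_rotvec(rv).as_matrix()
        rows.append([*sh.tolist(),*rv.tolist(),grip])
    for i in range(0,n,5): print(str(rows[i:i+5]).replace(" ",""))
def st():
    p,Rt,o=tool(); print("t",round(o["time_s"],2),"p",np.round(p,4),"yaw",round(np.degrees(np.arctan2(Rt[1,0],Rt[0,0])),2),"down",np.round(Rt[:,1],4),"F",np.round(o["ft_force"],1),"M",np.round(o["torque"],2),"gap",round(o["finger_gap"],3),"j",np.round(o["joints"],0))
E
python3 -c "
from h import *
st(); plan([.588,-.129,.17],0,17,1,dyaw=166.3)"
```

```text
t 0.65 p [ 0.1478 -0.6073  0.2268] yaw -166.32 down [-0.e+00 -1.e-04 -1.e+00] F [ 0.5 -0.9  0.3] M [ 0.06  0.08 -0.01] gap 0.999 j [70. 25.  1. 90. -1. 65. -4.]
yaw0 -166.32 dyaw 166.3 dp [ 0.4402  0.4783 -0.0568]
[[-0.0318,0.0033,-0.0212,-0.0,-0.171,0.0,1],[-0.035,0.0034,-0.0155,-0.0,-0.17,0.0,1],[-0.037,0.0033,-0.0094,-0.0,-0.171,0.0,1],[-0.0382,0.0033,-0.0029,-0.0,-0.171,0.0,1],[-0.038,0.0034,0.0036,-0.0,-0.171,0.0,1]]
[[-0.0369,0.0033,0.0101,-0.0,-0.17,0.0,1],[-0.0347,0.0034,0.0161,-0.0,-0.171,0.0,1],[-0.0314,0.0033,0.0218,0.0,-0.171,0.0,1],[-0.0272,0.0033,0.0269,0.0,-0.171,0.0,1],[-0.0223,0.0034,0.0311,0.0,-0.17,0.0,1]]
[[-0.0167,0.0033,0.0343,0.0,-0.171,0.0,1],[-0.0106,0.0033,0.0368,0.0,-0.171,0.0,1],[-0.0042,0.0034,0.038,0.0,-0.171,0.0,1],[0.0023,0.0033,0.0382,0.0,-0.17,0.0,1],[0.0088,0.0034,0.0372,0.0,-0.171,0.0,1]]
[[0.0149,0.0033,0.0352,0.0,-0.171,0.0,1],[0.0208,0.0033,0.0321,0.0,-0.17,-0.0,1]]
```

```bash
python3 -m creep '[[-0.032,0.0033,-0.021,0,-0.171,0,1],[-0.035,0.0033,-0.0155,0,-0.171,0,1],[-0.037,0.0033,-0.0095,0,-0.171,0,1],[-0.038,0.0033,-0.003,0,-0.171,0,1],[-0.038,0.0033,0.0035,0,-0.171,0,1]]'; python3 -m creep '[[-0.037,0.0033,0.010,0,-0.171,0,1],[-0.0345,0.0033,0.016,0,-0.171,0,1],[-0.0315,0.0033,0.022,0,-0.171,0,1],[-0.027,0.0033,0.027,0,-0.171,0,1],[-0.022,0.0033,0.031,0,-0.171,0,1]]'; python3 -c "
from h import *
st()"
```

```text
time_s: 1.27
eef_pos: [0.2778, -0.4657, 0.2103]
tcp_rot: [-90.0, -0.0, -117.0]
ft_force: [-0.3, 0.6, -0.4]
finger_gap: 1.0
time_s: 1.9
eef_pos: [0.4072, -0.3253, 0.1939]
tcp_rot: [-90.0, -0.0, -68.0]
ft_force: [-0.6, -0.1, -0.6]
finger_gap: 0.999
t 1.9 p [ 0.4072 -0.3253  0.1939] yaw -68.04 down [ 4.e-04 -5.e-04 -1.e+00] F [-0.6 -0.1 -0.6] M [-0.02 -0.16 -0.05] gap 0.999 j [ 54.  20. -27. 105.  10.  57.  44.]
```

```bash
python3 -m creep '[[-0.017,0.0033,0.034,0,-0.171,0,1],[-0.0105,0.0033,0.037,0,-0.171,0,1],[-0.004,0.0033,0.038,0,-0.171,0,1],[0.0025,0.0033,0.038,0,-0.171,0,1],[0.009,0.0033,0.037,0,-0.171,0,1]]'; python3 -m creep '[[0.015,0.0033,0.035,0,-0.171,0,1],[0.021,0.0033,0.032,0,-0.171,0,1],[0,0,0,0,0,0,1]]'; python3 - <<'E'
from h import *
st(); im=arm.get_image("wrist"); save(im,"w1.png"); 
T=tool(); print(wproj([.5275,-.129,.07],T))
E
```

```text
time_s: 2.52
eef_pos: [0.5363, -0.1849, 0.1773]
tcp_rot: [-90.0, -0.0, -19.1]
ft_force: [-0.1, 0.3, 0.1]
finger_gap: 1.0
time_s: 2.9
eef_pos: [0.5888, -0.1261, 0.1704]
tcp_rot: [-89.9, -0.1, 0.6]
ft_force: [-0.4, 0.2, -0.3]
finger_gap: 0.998
t 2.9 p [ 0.5888 -0.1261  0.1704] yaw 0.57 down [ 9.0e-04  2.4e-03 -1.0e+00] F [-0.4  0.2 -0.3] M [ 0.04 -0.09 -0.01] gap 0.998 j [ 36.  32. -43.  95.  24.  63.  77.]
[324.62922753 131.24259023]
```

View pics/w1.png

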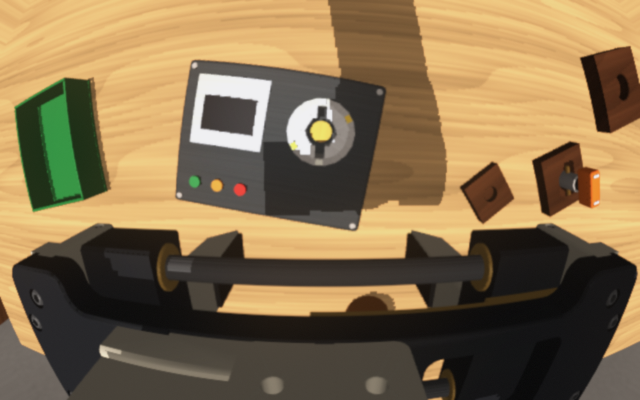

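The wrist view shows the port at about (321,131), with its slot ends near (322,112) and (320,152) and the yellow marks near (348,119) and (294,145). I'll zoom in on it.

```bash
python3 - <<'E'
from h import *
im=cv2.imread("pics/w1.png")[:,:,::-1]; save(im,"w1z.png",(275,85,370,180),6)
E
```

```text
(no output)
```

View pics/w1z.png

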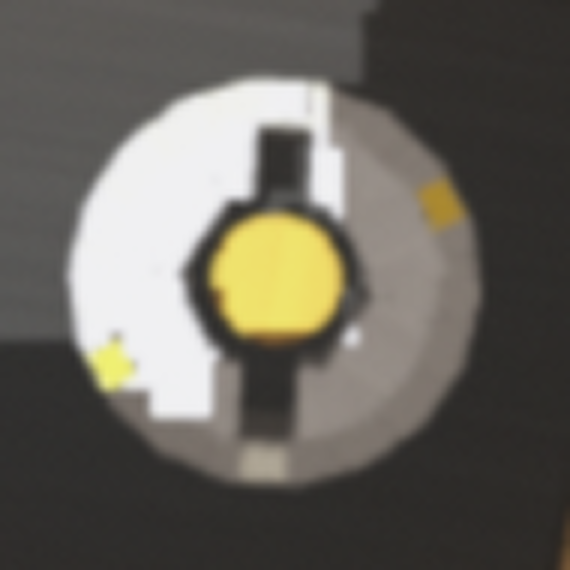

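```bash
python3 - <<'E'
from h import *
T=tool()
z=lambda u,v:(275+(u+.5)/6-.5,85+(v+.5)/6-.5)
f=lambda u,v:watz(z(u,v),.07,T)
def line(a,b):
    a,b=f(*a),f(*b);d=b-a;print(np.round((a+b)/2,4),"len",round(np.hypot(*d[:2]),4),"ang",round(np.degrees(np.arctan2(d[1],d[0])),2))
line((285,128),(267.5,438));line((283.5,160),(270,400)); line((442,204),(110,365))
line((290,100),(264,464))
E
```

```text
[ 0.528  -0.1323  0.07  ] len 0.0433 ang -2.95
[ 0.5275 -0.1323  0.07  ] len 0.0335 ang -2.94
[ 0.528  -0.1325  0.07  ] len 0.0511 ang -63.71
[ 0.5279 -0.1322  0.07  ] len 0.0509 ang -3.8
```

```bash
python3 -c "
from h import *
plan([.621,.203,.175],21,6,1)"
```

```text
yaw0 0.31 dyaw 20.69 dp [0.0333 0.3312 0.0047]
[[0.0059,-0.0007,0.0552,-0.001,-0.06,-0.0,1],[0.0091,-0.0008,0.0547,0.0,-0.06,-0.0,1],[0.0124,-0.0008,0.0541,0.0,-0.061,-0.0,1],[0.0157,-0.0008,0.0532,0.0,-0.06,-0.0,1],[0.0188,-0.0008,0.0522,0.0,-0.06,-0.0,1]]
[[0.022,-0.0008,0.0509,0.0,-0.06,-0.0,1]]
```

```bash
python3 -m creep '[[0.006,-0.001,0.055,0,-0.06,0,1],[0.009,-0.001,0.055,0,-0.06,0,1],[0.0125,-0.001,0.054,0,-0.06,0,1],[0.0155,-0.001,0.053,0,-0.06,0,1],[0.019,-0.001,0.052,0,-0.06,0,1]]'; python3 -m creep '[[0.022,0,0.051,0,-0.06,0,1],[0,0,0,0,0,0,1],[0,0,0,0,0,0,1]]'; python3 - <<'E'
from h import *
st(); im=arm.get_image("wrist"); save(im,"w2.png"); save(im,"w2z.png",(250,60,400,200),5)
T=tool(); print(wproj([.5675,.181,.077],T))
E
```

```text
time_s: 3.58
eef_pos: [0.6159, 0.1458, 0.1758]
tcp_rot: [-90.1, 0.0, 17.3]
ft_force: [1.0, -0.4, 1.3]
finger_gap: 1.001
time_s: 3.95
eef_pos: [0.6216, 0.1996, 0.1754]
tcp_rot: [-90.1, 0.0, 20.7]
ft_force: [0.0, -1.2, -0.5]
finger_gap: 1.004
t 3.95 p [0.6216 0.1996 0.1754] yaw 20.72 down [-1.0e-04 -1.8e-03 -1.0e+00] F [ 0.  -1.2 -0.5] M [ 0.04 -0.13 -0.03] gap 1.004 j [  6.  38. -47.  87.  29.  68.  65.]
[328.96911636 135.60914772]
```

View pics/w2z.png

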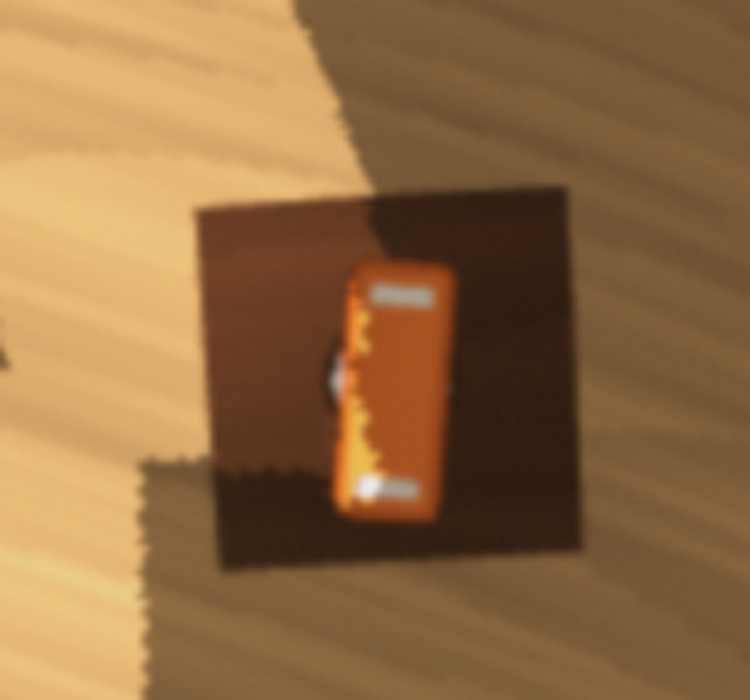

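```bash
python3 - <<'E'
from h import *
T=tool()
z=lambda u,v:(250+(u+.5)/5-.5,60+(v+.5)/5-.5)
f=lambda u,v,h=.077:watz(z(u,v),h,T)
def line(a,b,h=.077):
    a,b=f(*a,h),f(*b,h);d=b-a;print(np.round((a+b)/2,4),"len",round(np.hypot(*d[:2]),4),"ang",round(np.degrees(np.arctan2(d[1],d[0])),2))
line((403,296),(388,489)); line((406,264),(387,520)); line((457,270),(439,518)); line((349,280),(337,505))
line((197,209),(583,548),.02);line((567,188),(221,571),.02)
line((197,209),(221,571),.02);line((567,188),(583,548),.02)
E
```

```text
[0.5696 0.1815 0.077 ] len 0.0322 ang 16.36
[0.5695 0.1817 0.077 ] len 0.0427 ang 16.56
[0.5667 0.1897 0.077 ] len 0.0414 ang 16.87
[0.5726 0.1734 0.077 ] len 0.0375 ang 17.51
[0.5692 0.1815 0.02  ] len 0.1045 ang 69.22
[0.5695 0.1814 0.02  ] len 0.1052 ang -21.09
[0.5846 0.1476 0.02  ] len 0.0742 ang 23.76
[0.5541 0.2154 0.02  ] len 0.0737 ang 24.01
```

```bash
python3 -c "
from h import *
plan([.569,.1815,.120],16.6,2,1)"
```

```text
yaw0 20.66 dyaw -4.06 dp [-0.0528 -0.0173 -0.0554]
[[-0.0277,0.0277,0.0013,0.002,0.035,-0.001,1],[-0.0278,0.0277,0.0002,-0.0,0.036,0.0,1]]
```

```bash
python3 -m creep '[[-0.028,0.0275,0.001,0.002,0.035,-0.001,1],[-0.0275,0.0275,0,0,0.036,0,1],[0,0.04,0,0,0,0,1],[0,0,0,0,0,0,1],[0,0,0,0,0,0,1]]'; python3 - <<'E'
from h import *
st(); plan([.569,.1815,.050],16.6,1,1)
for c,b in(("scene",(330,100,420,180)),("wrist",None)):
    im=arm.get_image(c); save(im,c+"3.png",b,1 if b is None else 6)
E
```

```text
time_s: 4.62
eef_pos: [0.5699, 0.183, 0.0819]
tcp_rot: [-89.9, -0.1, 16.7]
ft_force: [0.5, 0.5, 0.2]
finger_gap: 0.997
t 4.62 p [0.5699 0.183  0.0819] yaw 16.68 down [ 0.0015  0.0025 -1.    ] F [0.5 0.5 0.2] M [ 0.11 -0.09 -0.01] gap 0.997 j [  6.  39. -44. 100.  32.  54.  56.]
yaw0 16.68 dyaw -0.08 dp [-0.0009 -0.0015 -0.0319]
[[-0.0014,0.0319,-0.0012,-0.002,0.001,0.002,1]]
```

View pics/wrist3.png

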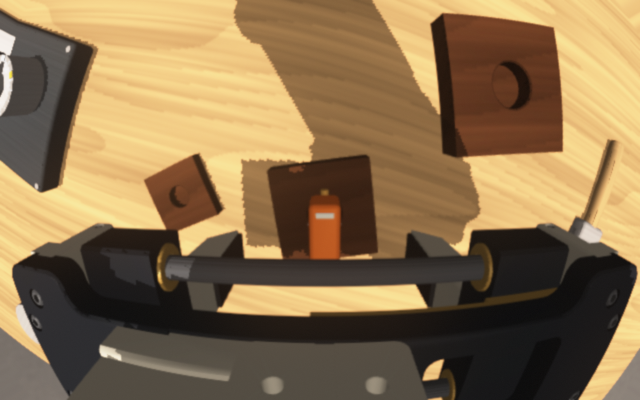

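View pics/scene3.png

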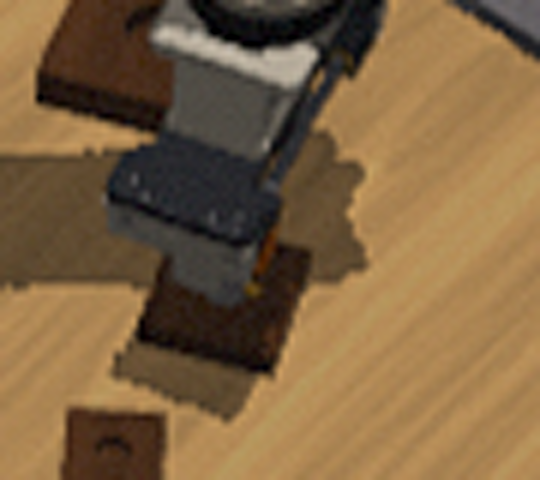

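```bash
python3 -m creep '[[-0.001,0.032,-0.001,-0.002,0,0.002,1],[0,0,0,0,0,0,1],[0,0,0,0,0,0,-1],[0,0,0,0,0,0,-1],[0,0,0,0,0,0,-1]]'; python3 -m creep '[[0,0,0,0,0,0,-1],[0,0,0,0,0,0,-1],[0,0,0,0,0,0,-1]]'; python3 -c "
from h import *
st()"
```

```text
time_s: 5.35
eef_pos: [0.5686, 0.1827, 0.0494]
tcp_rot: [-90.0, -0.0, 16.8]
ft_force: [0.0, 0.4, -0.6]
finger_gap: 0.724
time_s: 5.72
eef_pos: [0.5682, 0.1824, 0.0486]
tcp_rot: [-90.0, 0.1, 16.8]
ft_force: [-1.1, 0.1, -0.2]
finger_gap: 0.399
t 5.72 p [0.5682 0.1824 0.0486] yaw 16.8 down [-1.1e-03 -4.0e-04 -1.0e+00] F [-1.1  0.1 -0.2] M [ 0.08 -0.11 -0.02] gap 0.399 j [  5.  41. -43. 102.  34.  51.  54.]
```

```bash
python3 -m creep '[[0,0,0,0,0,0,-1],[0,0,0,0,0,0,-1],[0,0,0,0,0,0,-1],[0,0,0,0,0,0,-1],[0,0,0,0,0,0,-1]]'; python3 -c "
from h import *
st()"
```

```text
time_s: 6.35
eef_pos: [0.5681, 0.1825, 0.0486]
tcp_rot: [-90.0, 0.1, 16.8]
ft_force: [0.3, -0.1, -0.5]
finger_gap: 0.193
t 6.35 p [0.5681 0.1825 0.0486] yaw 16.8 down [-1.1e-03 -3.0e-04 -1.0e+00] F [ 0.3 -0.1 -0.5] M [ 0.21 -0.2   0.03] gap 0.193 j [  5.  41. -43. 102.  34.  51.  54.]
```

```bash
python3 -m creep '[[0,-0.02,0,0,0,0,-1],[0,-0.04,0,0,0,0,-1],[0,-0.05,0,0,0,0,-1],[0,-0.04,0,0,0,0,-1]]'; python3 - <<'E'
from h import *
st(); plan([.5268,-.1305,.20],-3.4,6,-1)
for c,b in(("scene",(320,60,440,180)),("side",(270,190,390,310)),("wrist",None)):
    im=arm.get_image(c); save(im,c+"4.png",b,1 if b is None else 5)
E
```

```text
time_s: 6.85
eef_pos: [0.5683, 0.183, 0.202]
tcp_rot: [-90.0, -0.0, 16.8]
ft_force: [1.0, 0.2, -1.7]
finger_gap: 0.192
t 6.85 p [0.5683 0.183  0.202 ] yaw 16.83 down [ 5.e-04  6.e-04 -1.e+00] F [ 1.   0.2 -1.7] M [ 0.08 -0.2  -0.03] gap 0.192 j [  9.  32. -49.  93.  25.  67.  62.]
yaw0 16.83 dyaw -20.23 dp [-0.0415 -0.3135 -0.002 ]
[[-0.0217,0.0003,-0.048,-0.0,0.059,0.001,-1],[-0.0189,0.0003,-0.0492,-0.0,0.059,-0.0,-1],[-0.016,0.0003,-0.0503,-0.0,0.059,-0.0,-1],[-0.0129,0.0003,-0.0511,-0.0,0.058,-0.0,-1],[-0.01,0.0003,-0.0517,-0.0,0.059,-0.0,-1]]
[[-0.0069,0.0003,-0.0523,-0.0,0.059,-0.0,-1]]
```

View pics/wrist4.png

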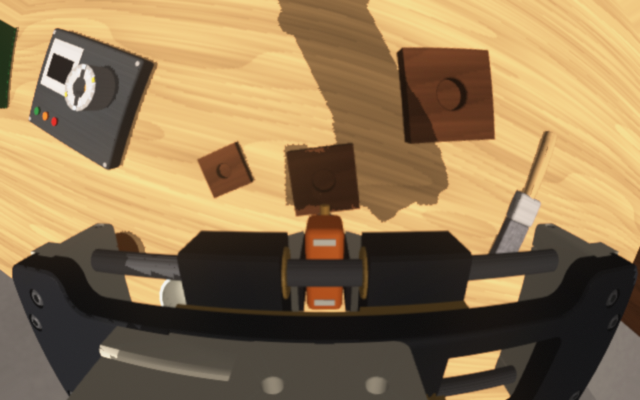

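View pics/scene4.png

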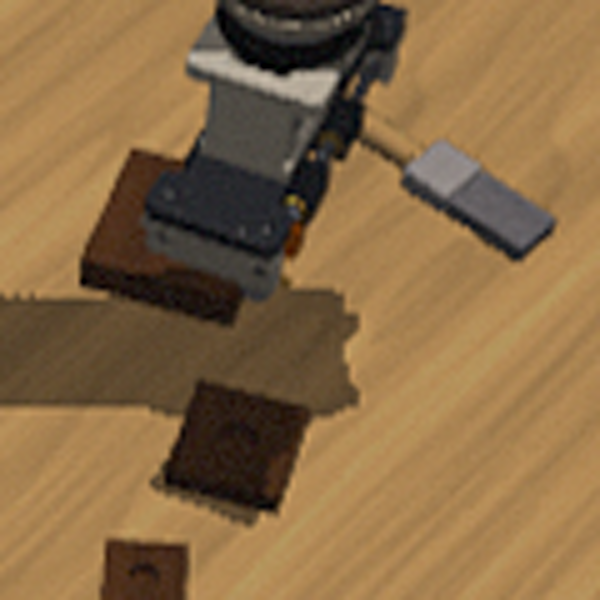

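View pics/side4.png

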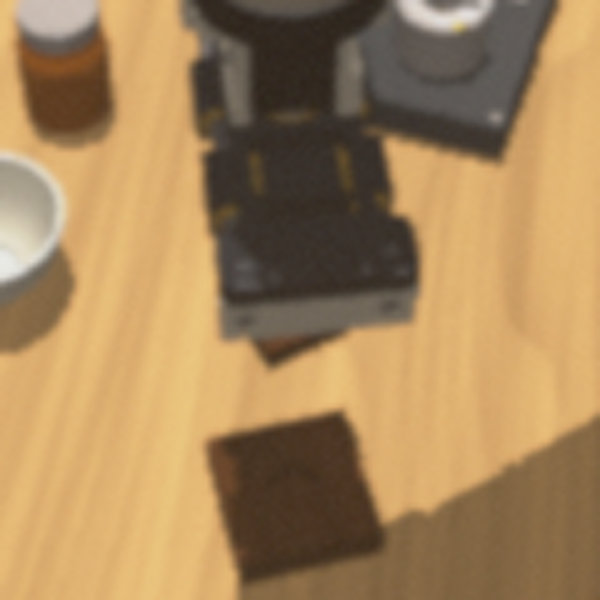

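Held in the fingers: the wrist view shows the bar's stripes at (325,242) and (325,303), and the stand is empty.

```bash
python3 - <<'E'
from h import *
T=(np.zeros(3),np.eye(3),0)
# tool coords: y=-0.0284 plane (top of bar)
for uv in((325,242.5),(325,303)):
    o,d=wray(uv,T); print(np.round(o+d*(-.0284-o[1])/d[1],4))
E
python3 -m creep '[[-0.0215,0,-0.048,0,0.059,0,-1],[-0.019,0,-0.049,0,0.059,0,-1],[-0.016,0,-0.050,0,0.059,0,-1],[-0.013,0,-0.051,0,0.059,0,-1],[-0.010,0,-0.052,0,0.059,0,-1]]'; python3 -m creep '[[-0.007,0.002,-0.052,0,0.059,0,-1],[0,0.01,0,0,0,0,-1],[0,0.01,0,0,0,0,-1],[0,0,0,0,0,0,-1]]';python3 - <<'E'
from h import *
st(); 
for c,b in(("scene",(230,130,350,250)),("side",(300,130,420,250)),("wrist",None)):
    im=arm.get_image(c); save(im,c+"5.png",b,1 if b is None else 5)
E
```

```text
[-0.0146 -0.0284 -0.0007]
[ 0.0178 -0.0284 -0.0007]
time_s: 7.62
eef_pos: [0.5322, -0.0802, 0.1981]
tcp_rot: [-90.0, 0.1, -0.2]
ft_force: [1.2, -0.4, -1.3]
finger_gap: 0.192
time_s: 8.12
eef_pos: [0.5256, -0.1288, 0.1757]
tcp_rot: [-90.0, 0.2, -3.3]
ft_force: [-0.4, 0.9, -1.9]
finger_gap: 0.195
t 8.12 p [ 0.5256 -0.1288  0.1757] yaw -3.33 down [-3.1e-03  8.0e-04 -1.0e+00] F [-0.4  0.9 -1.9] M [ 0.1  -0.16 -0.01] gap 0.195 j [ 40.  27. -44. 103.  21.  59.  75.]
```

View pics/wrist5.png

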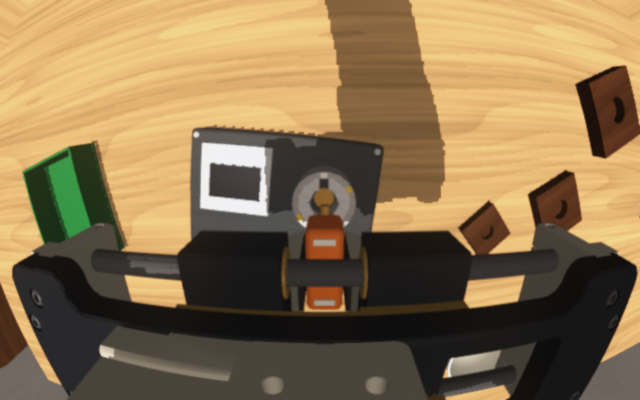

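View pics/side5.png

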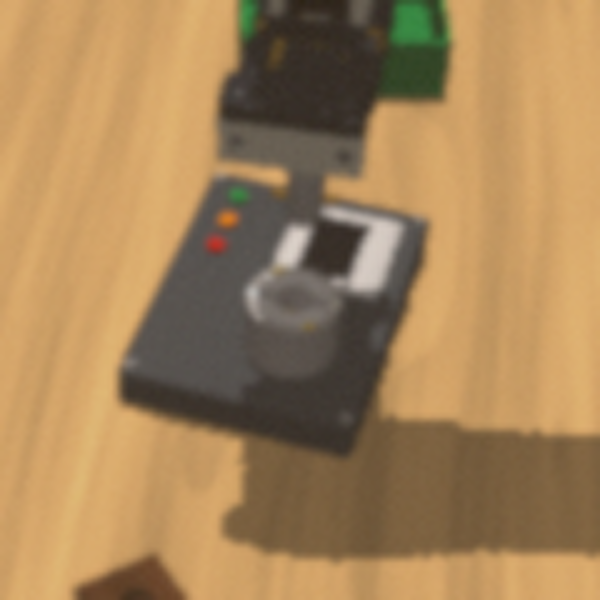

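```bash
python3 - <<'E'
from h import *
im=cv2.imread("pics/wrist5.png")[:,:,::-1]; save(im,"w5z.png",(270,150,380,260),7)
st()
E
```

```text
t 8.28 p [ 0.5266 -0.1292  0.1769] yaw -3.37 down [-8.e-04  0.e+00 -1.e+00] F [ 0.5  0.2 -1.4] M [ 0.11 -0.15 -0.08] gap 0.199 j [ 40.  26. -44. 103.  21.  59.  75.]
```

View pics/w5z.png

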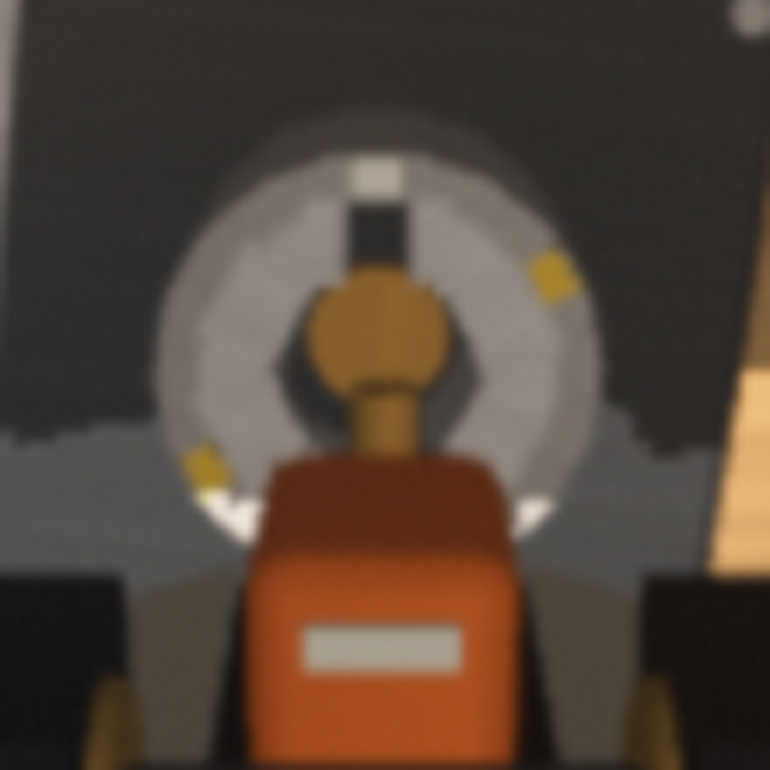

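```bash
python3 - <<'E'
from h import *
T=(np.zeros(3),np.eye(3),0)
z=lambda u,v:(270+(u+.5)/7-.5,150+(v+.5)/7-.5)
def f(u,v,y):
    o,d=wray(z(u,v),T); return o+d*(y-o[1])/d[1]
Y=.1767-.07
a,b,c=f(553,275,Y),f(208,468,Y),f(377,178,Y)
m=(a+b)/2; print("port in tool",np.round(m,4),"yl len",np.linalg.norm(a-b))
ang=lambda d:np.degrees(np.arctan2(d[2],d[0]))
print("slot dir (from -x)",ang(m-c),"yellow",ang(b-a))
print("stripe",np.round(f(382,649,-.0284),4))
print("pin end",np.round(f(385,415,.0416-.017-.003),4))
E
```

```text
port in tool [ 0.0027  0.1067 -0.0013] yl len 0.05046232277413082
slot dir (from -x) 0.39242850608561813 yellow -59.94491897663413
stripe [-0.0144 -0.0284 -0.0007]
pin end [-0.0159  0.0216 -0.0005]
```

```bash
python3 -m creep '[[0.001,0.03,-0.0005,0,0,0,-1],[0,0.025,0,0,0,0,-1],[0,0,0,0,0,0,-1],[0,0,0,0,0,0,-1]]'; python3 - <<'E'
from h import *
st(); im=arm.get_image("wrist"); save(im,"w6z.png",(250,150,400,260),5); st()
E
```

```text
time_s: 8.78
eef_pos: [0.528, -0.1305, 0.1228]
tcp_rot: [-90.0, -0.0, -3.4]
ft_force: [-0.3, 0.2, -2.1]
finger_gap: 0.198
t 8.78 p [ 0.528  -0.1305  0.1228] yaw -3.44 down [ 2.e-04 -3.e-04 -1.e+00] F [-0.3  0.2 -2.1] M [ 0.08 -0.19 -0.  ] gap 0.198 j [ 38.  30. -42. 106.  25.  53.  72.]
t 8.82 p [ 0.5282 -0.1306  0.123 ] yaw -3.46 down [ 8.e-04 -5.e-04 -1.e+00] F [-0.1  0.3 -1.8] M [ 0.14 -0.14 -0.04] gap 0.198 j [ 38.  30. -42. 106.  25.  53.  72.]
```

View pics/w6z.png

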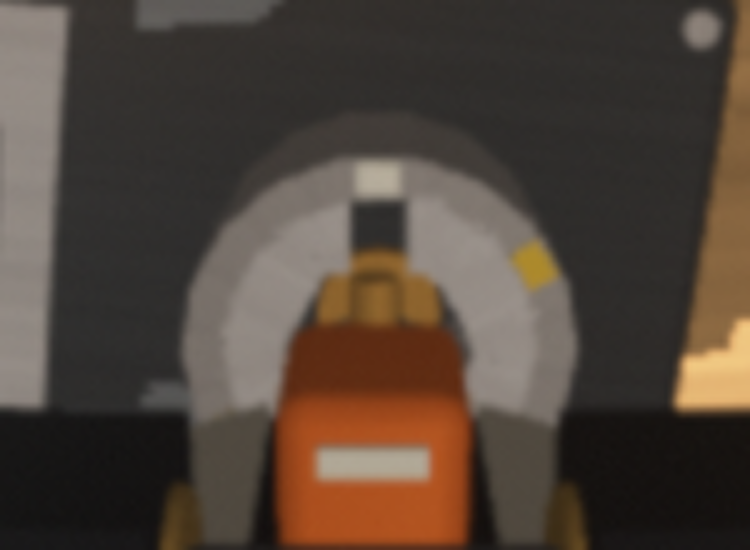

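```bash
python3 - <<'E'
from h import *
T=(np.zeros(3),np.eye(3),0)
z=lambda u,v:(250+(u+.5)/5-.5,150+(v+.5)/5-.5)
def f(u,v,y):
    o,d=wray(z(u,v),T); return o+d*(y-o[1])/d[1]
Y=.123-.07
w,y,s=f(378.5,180,Y),f(536,264,Y),f(374,463,-.0284)
print(w+[.0254,0,0], y+[.02535*np.cos(np.radians(60)),0,-.02535*np.sin(np.radians(60))], s+[.0161,0,0])
E
```

```text
[ 1.65247566e-03  5.30000000e-02 -1.17538864e-05] [0.00098834 0.053      0.00030855] [ 0.00162898 -0.0284     -0.00061653]
```

```bash
python3 -m creep '[[0,0.007,0.0004,0,0,0,-1],[0,0.005,0,0,0,0,-1],[0,0.005,0,0,0,0,-1],[0,0.003,0,0,0,0,-1],[0,0,0,0,0,0,-1]]'; python3 -c "
from h import *
st()"
```

```text
time_s: 9.45
eef_pos: [0.5271, -0.1305, 0.1014]
tcp_rot: [-90.0, 0.1, -3.5]
ft_force: [0.4, -0.6, -2.1]
finger_gap: 0.197
t 9.45 p [ 0.5271 -0.1305  0.1014] yaw -3.49 down [-1.6e-03 -1.0e-04 -1.0e+00] F [ 0.4 -0.6 -2.1] M [ 0.11 -0.13  0.02] gap 0.197 j [ 37.  31. -41. 107.  26.  51.  71.]
```

Foot is 10 mm inside the bore without side force. Next I feel for the slots.

```bash
python3 -m creep '[[0,0.002,0,0,0,0,-1],[0,0.002,0,0,0,0,-1]]'; python3 -m creep '[[0,0.002,0,0,0,0,-1],[0,0,0,0,0,0,-1]]';  python3 -c "
from h import *
st()"
```

```text
time_s: 9.7
eef_pos: [0.5273, -0.1306, 0.0977]
tcp_rot: [-90.0, 0.0, -3.5]
ft_force: [-0.1, 0.4, -2.1]
finger_gap: 0.193
time_s: 9.95
eef_pos: [0.5271, -0.1306, 0.0956]
tcp_rot: [-90.0, 0.1, -3.5]
ft_force: [-0.2, 0.8, -2.3]
finger_gap: 0.196
t 9.95 p [ 0.5271 -0.1306  0.0956] yaw -3.49 down [-1.4e-03 -3.0e-04 -1.0e+00] F [-0.2  0.8 -2.3] M [ 0.07 -0.17 -0.02] gap 0.196 j [ 37.  32. -40. 108.  26.  50.  70.]
```

```bash
python3 -m creep '[[0,0.002,0,0,0,0,-1],[0,0.002,0,0,0,0,-1],[0,0,0,0,0,0,-1]]'; python3 -m creep '[[0,0.002,0,0,0,0,-1],[0,0.002,0,0,0,0,-1],[0,0,0,0,0,0,-1]]';  python3 -c "
from h import *
st(); im=arm.get_image('wrist'); save(im,'w7z.png',(250,150,400,260),5)"
```

```text
time_s: 10.32
eef_pos: [0.5272, -0.1305, 0.0916]
tcp_rot: [-90.0, 0.1, -3.5]
ft_force: [0.1, -0.1, -2.5]
finger_gap: 0.197
time_s: 10.7
eef_pos: [0.5273, -0.1306, 0.0878]
tcp_rot: [-90.0, 0.0, -3.5]
ft_force: [-0.7, -0.9, 4.0]
finger_gap: 0.195
t 10.7 p [ 0.5273 -0.1306  0.0878] yaw -3.49 down [-8.e-04 -4.e-04 -1.e+00] F [-0.7 -0.9  4. ] M [ 0.1   0.18 -0.02] gap 0.195 j [ 37.  32. -40. 108.  27.  49.  70.]
```

View pics/w7z.png

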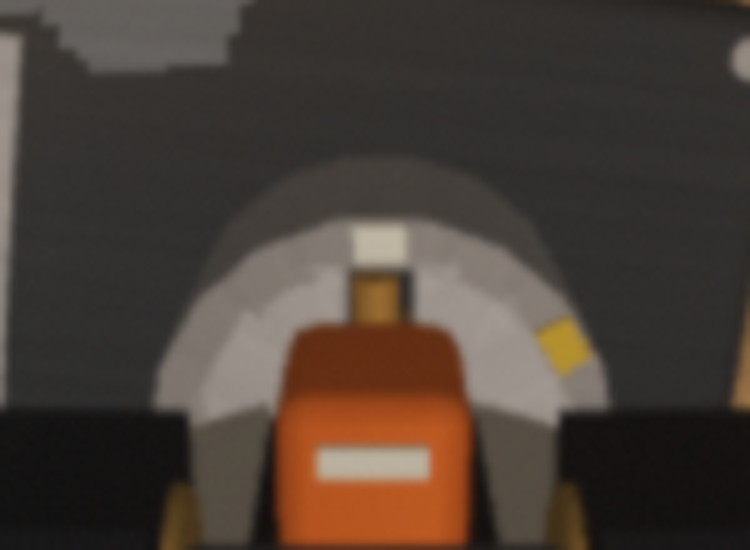

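The pin is visible inside the slot and the spring is being felt. Now I press to the turning depth.

```bash
python3 -m creep '[[0,0.003,0,0,0,0,-1],[0,0.003,0,0,0,0,-1],[0,0.003,0,0,0,0,-1],[0,0.0015,0,0,0,0,-1],[0,0,0,0,0,0,-1]]'; python3 -c "
from h import *
st()"
```

```text
time_s: 11.38
eef_pos: [0.5274, -0.1306, 0.0776]
tcp_rot: [-90.0, 0.0, -3.5]
ft_force: [-2.1, 0.1, 8.9]
finger_gap: 0.191
t 11.38 p [ 0.5274 -0.1306  0.0776] yaw -3.49 down [-7.e-04 -6.e-04 -1.e+00] F [-2.1  0.1  8.9] M [ 0.08  0.5  -0.01] gap 0.191 j [ 36.  33. -39. 109.  28.  48.  69.]
```

```bash
python3 -m creep '[[0,0,0.00017,0,0.1,0,-1],[0,0,0.00017,0,0.1,0,-1],[0,0,0,0,0,0,-1]]'; python3 -c "
from h import *
st()"
```

```text
time_s: 11.75
eef_pos: [0.5279, -0.1304, 0.0779]
tcp_rot: [-90.0, -0.0, -15.0]
ft_force: [-1.5, -0.4, 8.7]
finger_gap: 0.192
t 11.75 p [ 0.5279 -0.1304  0.0779] yaw -15.04 down [ 2.e-04 -1.e-03 -1.e+00] F [-1.5 -0.4  8.7] M [-0.03  0.23 -0.04] gap 0.192 j [ 34.  32. -36. 109.  26.  47.  59.]
```

```bash
python3 -m creep '[[0,0,0.00017,0,0.13,0,-1],[0,0,0.00017,0,0.13,0,-1],[0,0,0.00017,0,0.13,0,-1],[0,0,0,0,0,0,-1]]'; python3 -c "
from h import *
st()"; python3 -m creep '[[0,0,0.00017,0,0.13,0,-1],[0,0,0.00017,0,0.13,0,-1],[0,0,0,0,0,0,-1]]'; python3 -c "
from h import *
st()"
```

```text
time_s: 12.25
eef_pos: [0.5284, -0.13, 0.0781]
tcp_rot: [-90.0, -0.1, -37.4]
ft_force: [-1.2, -1.1, 8.5]
finger_gap: 0.192
t 12.25 p [ 0.5284 -0.13    0.0781] yaw -37.4 down [ 9.0e-04 -1.1e-03 -1.0e+00] F [-1.2 -1.1  8.5] M [-0.05  0.1  -0.03] gap 0.192 j [ 30.  31. -31. 109.  22.  46.  41.]
time_s: 12.62
eef_pos: [0.5287, -0.1297, 0.0781]
tcp_rot: [-90.0, -0.1, -52.3]
ft_force: [-1.4, -0.7, 8.0]
finger_gap: 0.19
t 12.62 p [ 0.5287 -0.1297  0.0781] yaw -52.3 down [ 0.001  -0.0011 -1.    ] F [-1.4 -0.7  8. ] M [-0.13  0.05 -0.01] gap 0.19 j [ 28.  30. -27. 109.  19.  45.  28.]
```

```bash
python3 -m creep '[[0,0.001,0.00017,0,0.13,0,-1],[0,0,0.00008,0,0.06,0,-1],[0,0,0,0,0,0,-1]]'; python3 -c "
from h import *
st()"; python3 -m creep '[[0,0,0,0,0.03,0,-1],[0,0,0,0,0,0,-1]]'; python3 -c "
from h import *
st()"
```

```text
time_s: 13.0
eef_pos: [0.5289, -0.1296, 0.0771]
tcp_rot: [-90.0, -0.1, -63.1]
ft_force: [-1.2, -1.4, 8.3]
finger_gap: 0.193
t 13.0 p [ 0.5289 -0.1296  0.0771] yaw -63.12 down [ 0.001  -0.0011 -1.    ] F [-1.2 -1.4  8.3] M [-0.13  0.07 -0.  ] gap 0.193 j [ 26.  30. -24. 109.  17.  44.  19.]
time_s: 13.25
eef_pos: [0.5289, -0.1296, 0.077]
tcp_rot: [-90.0, -0.1, -64.8]
ft_force: [-0.4, -0.2, 8.0]
finger_gap: 0.194
t 13.25 p [ 0.5289 -0.1296  0.077 ] yaw -64.82 down [ 1.e-03 -9.e-04 -1.e+00] F [-0.4 -0.2  8. ] M [-0.19  0.07 -0.  ] gap 0.194 j [ 25.  30. -24. 109.  17.  44.  18.]
```

```bash
python3 -m creep '[[0,0.001,0,0,0.03,0,-1],[0,0,0,0,0,0,-1]]'; python3 -c "
from h import *
st()"; python3 -m creep '[[0,0,0,0,0.03,0,-1],[0,0,0,0,0,0,-1]]'; python3 -c "
from h import *
st()"
```

```text
time_s: 13.5
eef_pos: [0.5287, -0.1297, 0.0761]
tcp_rot: [-90.0, -0.1, -66.5]
ft_force: [-0.7, -0.5, 10.4]
finger_gap: 0.195
t 13.5 p [ 0.5287 -0.1297  0.0761] yaw -66.54 down [ 8.0e-04 -1.1e-03 -1.0e+00] F [-0.7 -0.5 10.4] M [-0.21  0.22  0.09] gap 0.195 j [ 25.  30. -23. 109.  16.  44.  16.]
time_s: 13.75
eef_pos: [0.5284, -0.1298, 0.0761]
tcp_rot: [-90.0, -0.1, -68.3]
ft_force: [-2.9, -2.3, 11.0]
finger_gap: 0.196
t 13.75 p [ 0.5284 -0.1298  0.0761] yaw -68.26 down [ 2.0e-04 -1.3e-03 -1.0e+00] F [-2.9 -2.3 11. ] M [-0.32  0.44  0.09] gap 0.196 j [ 25.  30. -23. 109.  16.  44.  15.]
```

The stop is felt near -67°, where it was predicted, with moment and side force both rising slightly. I back off a touch toward the notch centre and let it rise.

```bash
python3 -m creep '[[0,0,0,0,-0.05,0,-1],[0,0,0,0,0,0,-1]]'; python3 -c "
from h import *
st()"; python3 -m creep '[[0,-0.002,0,0,0,0,-1],[0,-0.002,0,0,0,0,-1],[0,-0.002,0,0,0,0,-1],[0,0,0,0,0,0,-1]]'; python3 -c "
from h import *
st(); im=arm.get_image('wrist'); save(im,'w8z.png',(250,130,400,260),5)"
```

```text
time_s: 14.0
eef_pos: [0.5285, -0.1298, 0.076]
tcp_rot: [-90.0, -0.1, -65.3]
ft_force: [-1.0, -0.7, 10.0]
finger_gap: 0.19
t 14.0 p [ 0.5285 -0.1298  0.076 ] yaw -65.34 down [ 4.e-04 -1.e-03 -1.e+00] F [-1.  -0.7 10. ] M [-0.25  0.24  0.01] gap 0.19 j [ 25.  30. -23. 109.  16.  44.  17.]
time_s: 14.5
eef_pos: [0.5285, -0.1297, 0.0819]
tcp_rot: [-90.0, -0.1, -65.4]
ft_force: [-1.1, -0.6, 6.8]
finger_gap: 0.195
t 14.5 p [ 0.5285 -0.1297  0.0819] yaw -65.38 down [ 4.e-04 -1.e-03 -1.e+00] F [-1.1 -0.6  6.8] M [-0.22  0.13  0.01] gap 0.195 j [ 25.  29. -24. 109.  16.  45.  18.]
```

View pics/w8z.png

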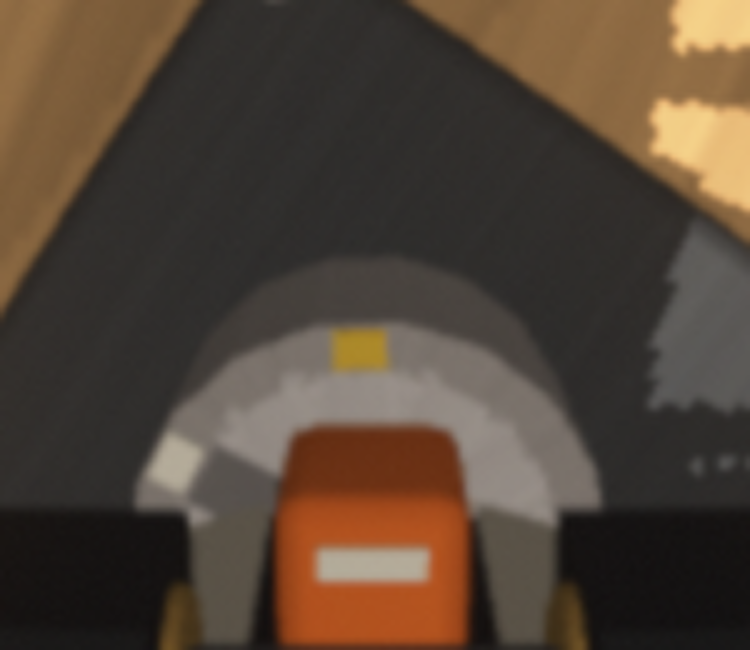

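```bash
python3 -m creep '[[0,-0.001,0,0,-0.025,0,-1],[0,-0.001,0,0,0,0,-1],[0,0,0,0,0,0,-1]]'; python3 -c "
from h import *
st()"; python3 -m creep '[[0,-0.001,0,0,0,0,-1],[0,-0.001,0,0,0,0,-1],[0,0,0,0,0,0,-1]]'; python3 -c "
from h import *
st()"
```

```text
time_s: 14.92
eef_pos: [0.5286, -0.1297, 0.0838]
tcp_rot: [-90.0, -0.1, -63.9]
ft_force: [-0.7, -0.2, 6.8]
finger_gap: 0.197
t 14.93 p [ 0.5286 -0.1297  0.0838] yaw -63.94 down [ 4.e-04 -9.e-04 -1.e+00] F [-0.7 -0.2  6.8] M [-0.24  0.08 -0.03] gap 0.197 j [ 26.  29. -24. 109.  16.  45.  19.]
time_s: 15.3
eef_pos: [0.5285, -0.1297, 0.0855]
tcp_rot: [-90.0, -0.0, -63.9]
ft_force: [0.6, -1.5, 3.4]
finger_gap: 0.196
t 15.3 p [ 0.5285 -0.1297  0.0855] yaw -63.95 down [ 2.e-04 -7.e-04 -1.e+00] F [ 0.6 -1.5  3.4] M [-0.33 -0.29  0.04] gap 0.196 j [ 26.  29. -24. 109.  16.  45.  19.]
```

```bash
python3 -m creep '[[0,-0.0007,0,0,0,0,-1],[0,0,0,0,0,0,-1]]'; python3 -c "
from h import *
st()"
```

```text
time_s: 15.55
eef_pos: [0.5284, -0.1296, 0.0857]
tcp_rot: [-90.0, -0.0, -63.9]
ft_force: [4.1, -2.2, -3.4]
finger_gap: 0.19
t 15.55 p [ 0.5284 -0.1296  0.0857] yaw -63.94 down [-2.e-04 -4.e-04 -1.e+00] F [ 4.1 -2.2 -3.4] M [-0.6  -1.29  0.02] gap 0.19 j [ 26.  29. -24. 109.  16.  45.  19.]
```

The force flipped to a 3 N pull, so the notch roofs are holding the pins. I relax by 0.5 mm and open.

```bash
python3 -m creep '[[0,0.0005,0,0,0,0,-1],[0,0,0,0,0,0,-1]]'; python3 -m creep '[[0,0,0,0,0,0,-0.4],[0,0,0,0,0,0,-0.4],[0,0,0,0,0,0,-0.3],[0,0,0,0,0,0,-0.2]]'; python3 -c "
from h import *
st(); im=arm.get_image('wrist'); save(im,'w9.png')"
```

```text
time_s: 15.8
eef_pos: [0.5284, -0.1296, 0.0856]
tcp_rot: [-90.0, -0.0, -63.9]
ft_force: [4.6, -2.3, 0.1]
finger_gap: 0.197
time_s: 16.3
eef_pos: [0.5276, -0.1292, 0.0853]
tcp_rot: [-90.1, 0.0, -63.9]
ft_force: [0.4, -0.9, -0.1]
finger_gap: 0.386
t 16.3 p [ 0.5276 -0.1292  0.0853] yaw -63.93 down [-1.6e-03 -2.0e-04 -1.0e+00] F [ 0.4 -0.9 -0.1] M [-0.05 -0.13 -0.01] gap 0.386 j [ 26.  29. -24. 109.  16.  45.  19.]
```

View pics/w9.png

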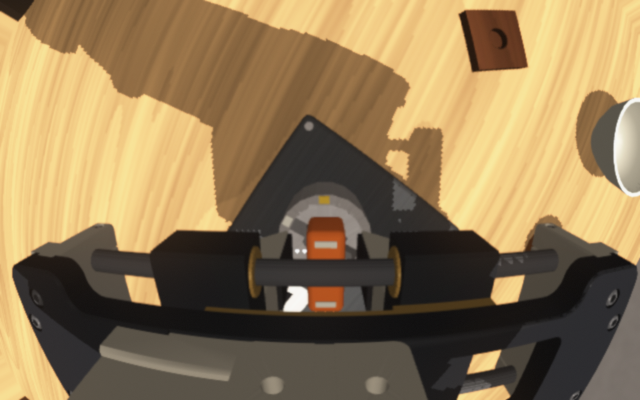

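Released: the fingers stand clear on both sides of the bar, which stays put and lines up with the yellow mark at (325,199). I open a bit more and retreat straight up.

```bash
python3 -m creep '[[0,0,0,0,0,0,0],[0,0,0,0,0,0,0],[0,0,0,0,0,0,0],[0,-0.01,0,0,0,0,0],[0,-0.03,0,0,0,0,0]]'; python3 -m creep '[[0,-0.05,0,0,0,0,0],[0.03,-0.05,0,0,0,0,0],[0.04,0,0,0,0,0,0],[0,0,0,0,0,0,0],[0,0,0,0,0,0,0]]'; python3 -c "
from h import *
st(); im=arm.get_image('wrist'); save(im,'w10.png'); save(im,'w10z.png',(260,90,390,220),5)
for c in('scene','side'): save(arm.get_image(c),c+'10.png')"
```

```text
time_s: 16.98
eef_pos: [0.5269, -0.1292, 0.1252]
tcp_rot: [-90.2, 0.1, -63.9]
ft_force: [0.3, 0.2, 0.0]
finger_gap: 0.502
time_s: 17.6
eef_pos: [0.5584, -0.1916, 0.2254]
tcp_rot: [-90.1, 0.1, -63.9]
ft_force: [0.0, 0.1, 0.1]
finger_gap: 0.5
t 17.6 p [ 0.5584 -0.1916  0.2254] yaw -63.92 down [-1.6e-03  4.0e-04 -1.0e+00] F [0.  0.1 0.1] M [ 0.03 -0.06  0.06] gap 0.5 j [ 32.  24. -25.  94.  11.  65.  30.]
```

View pics/w10z.png

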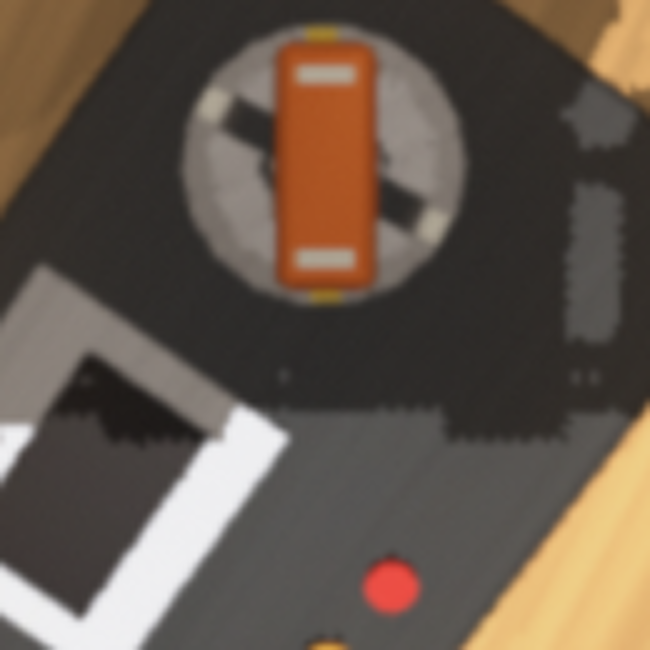

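View pics/side10.png

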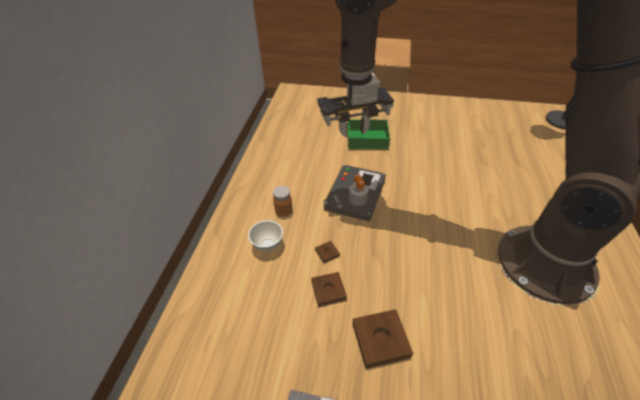

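View pics/scene10.png

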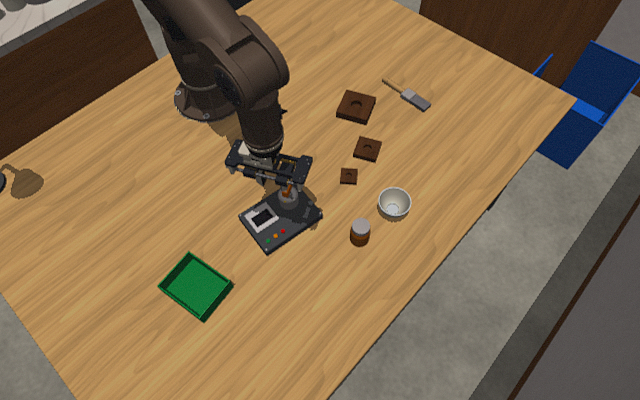

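The bar lines up with both yellow marks ((322,33) and (326,296) in the zoomed view). The probe stands upright, and the bowl, jar, brush and tray are where they were.

```bash
python3 -c "
from station import arm
print(arm.finish_job())"
```

```text
the job is handed in; nothing more can be done
None
```

The probe is locked into the bayonet port, released, and the job is handed in at about 18 s on the robot's clock.

**What I did:**
1. I took the probe out of the 75 mm stand.
2. I lowered its pins into the slots. The foot met no resistance until the spring, and the wrist camera showed a pin inside the slot.
3. I pressed it to the turning depth. The largest vertical force was about 13 N.
4. I turned it clockwise to the stop, felt about 64° from the slots. Side force there was about 4 N.
5. I backed off about 4° toward the notch centre and let it rise.

**Last checks:**
- **Lock:** At the top of the rise, a 0.7 mm tug turned the upward spring force (3.4 N) into a 3.4 N pull, so the notch roofs are holding the pins.
- **Position:** After I let go, the grip bar lay in line with both yellow marks and the probe stood upright.
- **Surroundings:** The wrist force read zero, so the robot was touching nothing. By eye, the bowl, jar, brush and tray are where they were in the first pictures.

**Failed or disagreeing:** No check failed. The camera fixes disagreed by up to about 3 mm on the port's position. I settled this by comparing probe and port in the same wrist view before inserting. The 3.4 N tug also put a brief 1.3 Nm moment on the wrist sensor, probably because one pin touched its notch roof first. It was gone once I let go.

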